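# Sieve the small bushings from a control knob

## Robot

A 6-joint arm with a two-finger parallel gripper is mounted at the origin on the work surface. World frame = base frame: x ahead of the robot, y to its left, z up, the work surface at z = 0. Lengths are in m, angles in degrees, forces in N, time in s.
With the tool pointing down it reaches from about 0.375 to 0.9 m from the base axis. Payload 3.1 kg.
Tool frame: the origin (TCP) lies at the very end of the fingers, on their centre line; the grasp point (between the pads) lies 19 mm behind it; z points along the fingers, y is the line along which they close (so a half turn about z gives the same grasp; the last joint's range is limited). The gripper opens to 87 mm and grips with 3 to 60 N. Pads are 19 mm wide; open, the fingers measure 117 mm over their backs; the gripper's body (75 mm by 190 mm) begins 51 mm behind the grasp point.
Start: joints at [64.544, 30.224, 82.088, -0, 67.689, -10.227], TCP at [0.164, 0.603, 0.223] pointing down, gripper open.
Joint ranges: [-176.69, 176.69], [-43.24, 126.21], [12.49, 139.97], [-82, 262], [0, 151.66], [-163.58, 163.58]. Speed limits (degrees/s): [159.86, 159.86, 180, 180, 180, 180].

## Interface

Orientations are given as a 3x3 rotation matrix whose columns are the frame's x, y, z axes.
In Python, from rig import bot gives the robot as it stands.
- The arm moves only by the tool move_arm, never from a script. Its argument "increments" is a list of rows, each an object with "xyz": the shift along the tool's x, y, z in mm, a list of three; "roll": the turn about the tool's z in rad; "grip": the opening in per cent of the stroke, from 0 (shut) to 100 (fully open). A call has 1 to 5 rows; each row shifts and turns the commanded pose from where the row before left it, along the tool's axes as they then stand; what a row does not reach is not made up. A row lasts 1/12 s, in which the tool goes at most 41.7 mm and 7.16 degrees, less where a joint would pass 70% of its speed; a pose out of reach is approached as far as the arm can. A call is refused whole if a number of a shift passes 41.7 or a number of a turn 0.125, either way. A call with a gripper value outside its range is refused whole. The fingers move at their own pace and stop on an object; the grip force is fixed at half the most. Time passes only in rows, so rows that do not move let the fingers close. It gives the time, the measured TCP pose, the force, the opening and the grip force at its end, in the units of the state.
- bot.read_state(): the state, without advancing time (a new reading comes with each control period).
- bot.capture(name): name is "scene" or "side" or "wrist"; returns (picture, depth): 420x560x3 uint8, red, green, blue; 420x560 float32, m along the optical axis (not along the pixel's ray), 0 where there is no reading.
- bot.camera_model(name): a dict with "intrinsics" (3x3 intrinsics, pixels), "rvec" (rotation vector, rad) and "tvec" (3), from world to camera coordinates, as OpenCV has them; the wrist camera has in their place "tool_from_camera" (4x4, takes a point from camera to tool coordinates, whose origin is the TCP and whose axes are the flange's). Camera axes: x right, y down, z forward; pixel columns grow to the right and rows downward; lengths in m; the calibration is good to about 2 mm. A picture is of the moment at which its call begins: read the wrist's pose just before it. camera_model takes no time and is no camera call.
- bot.hand_in(): hands the job in; it is judged then, once.
Trained networks look in the newest picture that a camera, given by its name, has taken for a name from the list of things; names that differ only in an ending like _2 or _b are one class to them, and where a whole thing is asked for, a point or a joint stands for the part that bears it (a point fixed in the world has none). Each returns a list of dicts, best first, with "conf" (0 to 1); they miss things now and then, are a little off and sometimes report something else, mostly with a low value. They report only what shows in the picture. A call takes as long as a camera call.
- bot.spot_in(label, camera): "at" ([x, y, z] in m, in the coordinates of the camera as it stood for that picture, good to about 4 mm: the middle of the surface that is visible of it).
- bot.trace(label, camera): "mask" (420x560 bool, what is visible of it).
The state is a dict: "time_s": time; "joint_positions": joint angles; "qvel": joint speeds; "tau": joint torques, N m; "position": TCP position; "tcp_rot": TCP orientation; "force": force on the tool from outside, world axes, zero at the start; "moment": the same for the moment, N m; "opening": opening from 0.0 (shut) to 1.0 (fully open); "grasp_force": force on a finger pad.
Only numpy, scipy, OpenCV 4.12 (cv2) and the standard library are available. Lean on these libraries where they do the work, as an engineer would, in place of code of your own. Each camera call takes 0.05 s, during which the arm holds its last target. There are 200 camera calls.

## Task

Lift the small slotted sieve by its wooden grip, carry it steadily over the empty steel pan and shake it from side to side until both small brass bushings have dropped through the slots into the pan, keeping the sieve upright and not touching the bushings with the fingers. Then set the sieve down upright on the bench where it stood, with the large control knob still in it, and let go.

Things in the scene. Friction and masses are not known exactly. Their poses are not given: they have to be found in the camera images.
- sieve_grip (a point): Centre of the wooden grip bar over the sieve: 98 mm along the sieve's x, 20 wide (y), 26 high, centre 97 mm above the underside; pinch across y from above. The sieve, an aluminium tray 90 (x) by 118 mm (y), walls 26 high, 0.35 kg, stands on the bench. Floor: 4 mm, a solid middle strip 28 mm wide along x, then on each side two 17 mm slots along x, 14 to 31 and 35 to 52 mm from the middle.
- pan_in (a point): Centre of the inner floor of the empty steel pan, an open rectangular tray fixed to the bench, 200 mm along its x, 290 mm along its y, 45 mm high outside, walls and floor 4 mm thick. The axes are the pan's. The sieve clears its rim with its underside 60 to 80 mm above the bench.
- bushing_1: Small brass bushing, a cylinder 12 mm in diameter, 10 high, 10 g, on the solid strip at the sieve's -x end; origin at its centre. Parts in the sieve slide once it is accelerated sideways by over 1.6 to 2.3 m/s2 (or tilted past 13 degrees): carry it gently, then shake it briskly along its y: 50 mm strokes of about 0.15 s, some 16 of them.
- bushing_2: A second, equal bushing on the solid strip at the sieve's +x end. Origin at its centre.
- knob: Black control knob, a cylinder 26 mm in diameter and 20 mm high, 14 g, between the two bushings in the sieve; too large for the slots. Origin at its centre.

How it is judged:
By the outcome, as a careful person would: the job done as asked, in the order asked, and still so for the second after the job is handed in, with the robot touching nothing.
It also fails if it takes over 61 s, if anything falls off the work surface, if the arm or the gripper's body presses on something with over 40 N, if the wrist force passes 120 N, or if a joint passes its speed limit or range.

## Working session

There is one attempt and no reset: what is moved stays moved. The work goes in short steps, Python scripts to look and compute and a tool call to move; the robot and the scene stay as the last step left them, time stands still between calls to the robot, and variables do not carry over. Pictures are saved under pics/ and viewed, at most 10 in all, crops included, and the job is handed in when it is done.

Besides the shell and the picture viewer there is one more tool, called after ">>>" as name(argument=value, ...) on one line, values as JSON. move_arm: Moves the arm, as the interface text tells. Its arguments: {"type":"object","properties":{"increments":{"type":"array"}},"required":["increments"]}

```bash
mkdir -p pics; cat > h.py <<'E'
from rig import bot
import numpy as np, cv2
def T_wc(n):
    m=bot.camera_model(n)
    if n=="wrist":
        s=bot.read_state(); T=np.eye(4); T[:3,:3]=s["tcp_rot"]; T[:3,3]=s["position"]
        return T@np.array(m["tool_from_camera"])
    R=cv2.Rodrigues(np.array(m["rvec"],float))[0]; T=np.eye(4); T[:3,:3]=R.T; T[:3,3]=-R.T@np.array(m["tvec"]).ravel(); return T
def cloud(n,d,T):
    K=np.array(bot.camera_model(n)["intrinsics"]); v,u=np.mgrid[:420,:560]
    P=np.stack([(u-K[0,2])/K[0,0]*d,(v-K[1,2])/K[1,1]*d,d],-1)
    return P@T[:3,:3].T+T[:3,3]
E
python3 - <<'E'
from h import *
s=bot.read_state(); print(s["position"],np.round(s["tcp_rot"],3).tolist(),s["opening"])
out=[]
for n in ["scene","side"]:
    T=T_wc(n); im,d=bot.capture(n); np.savez(n+".npz",d=d,T=T,im=im)
    out.append(im[:,:,::-1]); P=cloud(n,d,T)
    for l in ["sieve_grip","pan_in","bushing_1","knob"]:
        for r in bot.spot_in(l,n)[:3]:
            print(n,l,round(r["conf"],2),np.round(T[:3,:3]@np.array(r["at"])+T[:3,3],3))
    for l in ["sieve_grip"]:
        for r in bot.trace(l,n)[:1]:
            m=r["mask"]&(d>0); Q=P[m]; print(m.sum(),Q.min(0),Q.max(0)); np.save(n+"_m.npy",m)
cv2.imwrite("pics/a.png",cv2.resize(np.vstack(out),(800,1200))[:600]); cv2.imwrite("pics/b.png",cv2.resize(out[1],(800,600)))
E
```

```text
[0.16384026 0.60239417 0.22155077] [[-0.965, 0.263, -0.001], [0.263, 0.965, -0.002], [0.0, -0.002, -1.0]] 1.000693553933018
scene sieve_grip 0.74 [0.52  0.165 0.022]
scene pan_in 0.57 [ 0.541 -0.225  0.009]
scene knob 0.42 [0.512 0.164 0.025]
1801 [ 0.43247206  0.08594128 -0.00485866] [0.56926947 0.22959054 0.11446578]
side sieve_grip 0.9 [0.506 0.164 0.026]
side pan_in 0.92 [ 0.541 -0.223  0.005]
side knob 0.48 [0.506 0.167 0.028]
3716 [ 0.44811478  0.01943543 -0.00209707] [0.6147779  0.23002881 0.11233007]
```

View pics/a.png

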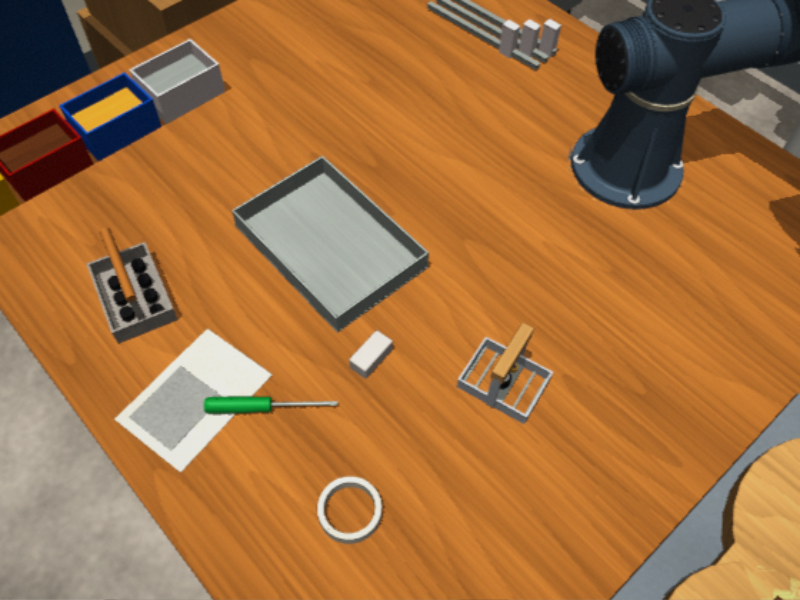

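View pics/b.png

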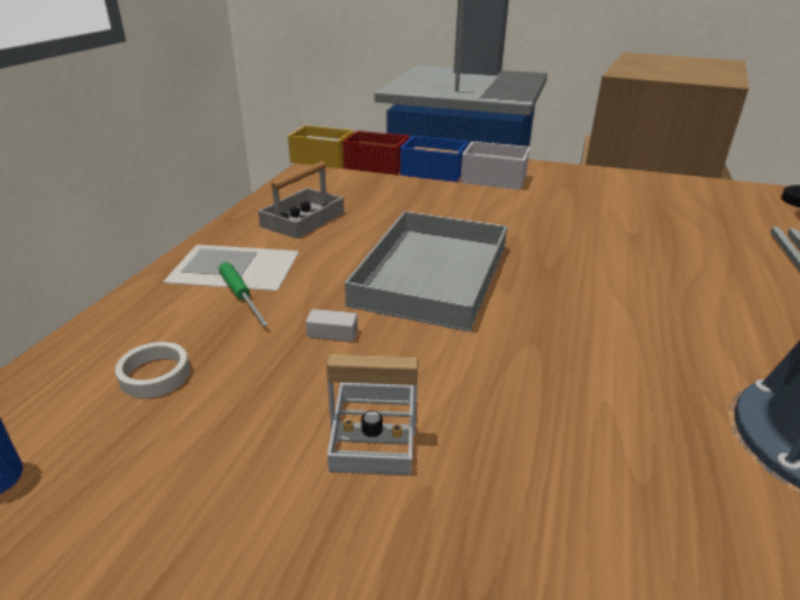

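The scene shows the sieve at about (505,375), its bar roughly along the base x axis, and the pan at (330,240), with a white block between them. In the side view both bushings (348,425 and 397,431) sit on the strip beside the knob (371,422).

```bash
python3 - <<'E'
from h import *
for n in ["scene","side"]:
    z=np.load(n+".npz"); P=cloud(n,z["d"],z["T"]); g=z["d"]>0
    near=g&(abs(P[...,0]-.51)<.12)&(abs(P[...,1]-.165)<.12)
    for lo,hi,l in [(.1045,.12,"bar top"),(.02,.032,"rim")]:
        Q=P[near&(P[...,2]>lo)&(P[...,2]<hi)]
        print(n,l,len(Q),cv2.minAreaRect(Q[:,:2].astype(np.float32)*1000), np.median(Q[:,2]) if len(Q) else 0)
    near=g&(abs(P[...,0]-.54)<.17)&(abs(P[...,1]+.22)<.2)
    Q=P[near&(P[...,2]>.03)&(P[...,2]<.055)]
    print(n,"pan",len(Q),cv2.minAreaRect(Q[:,:2].astype(np.float32)*1000),np.percentile(Q[:,2],95))
E
```

```text
scene bar top 411 ((509.12200927734375, 161.3807373046875), (98.34422302246094, 20.135568618774414), 16.00377655029297) 0.11062728107079733
scene rim 409 ((509.5868835449219, 161.11734008789062), (98.5329360961914, 118.52876281738281), 15.994782447814941) 0.025733225152625883
scene pan 1522 ((543.2058715820312, -195.39268493652344), (358.21337890625, 207.57164001464844), 87.84175872802734) 0.047947450304407016
side bar top 650 ((507.36480712890625, 161.74752807617188), (96.22006225585938, 22.327341079711914), 16.74909019470215) 0.11004163981797305
side rim 856 ((507.13409423828125, 160.48629760742188), (96.7637939453125, 121.40667724609375), 16.46535301208496) 0.02529073104937221
side pan 1582 ((551.0501708984375, -195.73550415039062), (354.52435302734375, 220.09927368164062), 88.96376037597656) 0.04642953992867489
```

>>> move_arm(increments=[{"xyz": [-32,-23.9,0],"roll": 0,"grip": 100},{"xyz": [-32,-23.9,0],"roll": 0,"grip": 100},{"xyz": [-32,-23.9,0],"roll": 0,"grip": 100},{"xyz": [-32,-23.9,0],"roll": 0,"grip": 100},{"xyz": [-32,-23.9,0],"roll": 0,"grip": 100}])

```text
time_s: 1.02
position: [0.2878, 0.4444, 0.2227]
tcp_rot: [[-0.965, 0.262, 0.0], [0.262, 0.965, 0.0], [-0.0, 0.0, -1.0]]
force: [0.8, 0.7, 0.0]
opening: 1.001
grasp_force: 0.0
```

>>> move_arm(increments=[{"xyz": [-32,-23.9,0],"roll": 0,"grip": 100},{"xyz": [-32,-23.9,0],"roll": 0,"grip": 100},{"xyz": [-32,-23.9,0],"roll": 0,"grip": 100},{"xyz": [-32,-23.9,0],"roll": 0,"grip": 100},{"xyz": [-32,-23.9,0],"roll": 0,"grip": 100}])

```text
time_s: 1.43
position: [0.4111, 0.2868, 0.2229]
tcp_rot: [[-0.965, 0.263, 0.001], [0.263, 0.965, 0.0], [-0.001, 0.001, -1.0]]
force: [0.5, 0.8, 0.2]
opening: 0.999
grasp_force: 0.0
```

>>> move_arm(increments=[{"xyz": [-32,-23.9,0],"roll": 0,"grip": 100},{"xyz": [-32,-23.9,0],"roll": 0,"grip": 100},{"xyz": [-32,-23.9,0],"roll": 0,"grip": 100},{"xyz": [-32,-23.9,0],"roll": 0,"grip": 100},{"xyz": [0,0,0],"roll": -0.11,"grip": 100}])

```text
time_s: 1.85
position: [0.5147, 0.157, 0.2232]
tcp_rot: [[-0.987, 0.16, 0.007], [0.16, 0.987, -0.002], [-0.007, -0.001, -1.0]]
force: [-0.5, -0.1, 0.2]
opening: 1.003
grasp_force: 0.0
```

>>> move_arm(increments=[{"xyz": [0,0,0],"roll": -0.11,"grip": 100},{"xyz": [0,0,0],"roll": -0.11,"grip": 100},{"xyz": [0,0,0],"roll": -0.11,"grip": 100},{"xyz": [0,0,0],"roll": -0.11,"grip": 100},{"xyz": [0,0,0],"roll": 0,"grip": 100}])

```text
time_s: 2.27
position: [0.5087, 0.1624, 0.2227]
tcp_rot: [[-0.959, -0.282, 0.0], [-0.282, 0.959, -0.0], [-0.0, -0.0, -1.0]]
force: [0.1, 0.3, 1.1]
opening: 1.002
grasp_force: 0.0
```

```bash
cat > look.py <<'E'
from h import *
import sys
n="wrist"; s=bot.read_state(); T=T_wc(n); im,d=bot.capture(n); P=cloud(n,d,T); g=d>0
p=np.array(s["position"]); R=np.array(s["tcp_rot"])
print(s["time_s"],p.round(4),np.round(R,3).tolist(),np.round(s["joint_positions"],1))
near=g&(abs(P[...,0]-.51)<.12)&(abs(P[...,1]-.165)<.12)
for lo,hi,l in [(.1045,.12,"bar top"),(.02,.032,"rim")]:
    Q=P[near&(P[...,2]>lo)&(P[...,2]<hi)]
    if len(Q)>20: print(l,len(Q),cv2.minAreaRect(Q[:,:2].astype(np.float32)*1000),np.median(Q[:,2]))
cv2.imwrite("pics/%s.png"%sys.argv[1],im[:,:,::-1])
E
python3 look.py w1; python3 - <<'E'
from h import *
for n in ["scene","side"]:
    z=np.load(n+".npz"); P=cloud(n,z["d"],z["T"]); bot.capture(n)
    m=bot.trace("pan_in",n)[0]["mask"]&(z["d"]>0); Q=P[m]; Q=Q[(Q[:,2]>.035)&(Q[:,2]<.055)]
    print(n,cv2.minAreaRect(Q[:,:2].astype(np.float32)*1000))
E
```

```text
2.2667 [0.5087 0.1624 0.2227] [[-0.959, -0.282, 0.0], [-0.282, 0.959, -0.0], [-0.0, -0.0, -1.0]] [   5.7   23.2   95.2   -0.    61.6 -100.7]
bar top 3050 ((504.16290283203125, 161.2078857421875), (97.2073974609375, 19.523426055908203), 15.83061408996582) 0.10922719796536337
rim 1464 ((502.8551940917969, 160.38226318359375), (94.44087219238281, 118.18460083007812), 15.940942764282227) 0.02512479101799059
scene ((541.5733642578125, -226.0312957763672), (295.9736633300781, 203.27444458007812), 88.94921112060547)
side ((540.8276977539062, -225.6439208984375), (294.34759521484375, 200.73944091796875), 88.96376037597656)
```

View pics/w1.png

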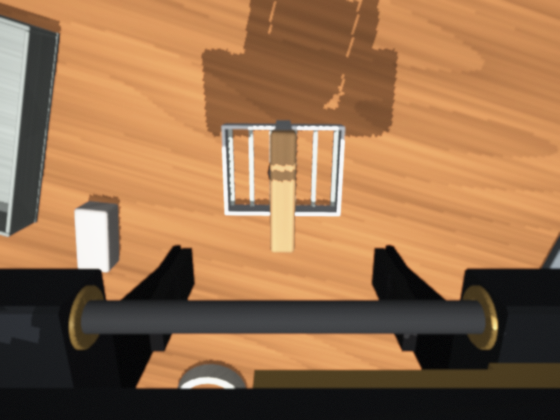

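The wrist view shows the bar (282,190) centred between the open fingers and aligned with them. All three measurements agree, so I'm descending.

>>> move_arm(increments=[{"xyz": [2.5,-0.7,30],"roll": 0,"grip": 100},{"xyz": [0,0,30],"roll": 0,"grip": 100},{"xyz": [0,0,30],"roll": 0,"grip": 100},{"xyz": [0,0,25],"roll": 0,"grip": 100},{"xyz": [0,0,18],"roll": 0,"grip": 60}])

```text
time_s: 2.93
position: [0.5053, 0.1611, 0.0875]
tcp_rot: [[-0.96, -0.279, -0.003], [-0.279, 0.96, -0.0], [0.003, 0.0, -1.0]]
force: [-0.9, -0.4, 1.1]
opening: 0.974
grasp_force: 0.0
```

>>> move_arm(increments=[{"xyz": [0,0,12],"roll": 0,"grip": 50},{"xyz": [0,0,0],"roll": 0,"grip": 40},{"xyz": [0,0,0],"roll": 0,"grip": 35},{"xyz": [0,0,0],"roll": 0,"grip": 30},{"xyz": [0,0,0],"roll": 0,"grip": 25}])

```text
time_s: 3.35
position: [0.5072, 0.1613, 0.0787]
tcp_rot: [[-0.96, -0.28, 0.002], [-0.28, 0.96, 0.0], [-0.002, -0.0, -1.0]]
force: [0.3, 0.2, -0.4]
opening: 0.631
grasp_force: 0.0
```

>>> move_arm(increments=[{"xyz": [0,0,0],"roll": 0,"grip": 20},{"xyz": [0,0,0],"roll": 0,"grip": 10},{"xyz": [0,0,0],"roll": 0,"grip": 0},{"xyz": [0,0,0],"roll": 0,"grip": 0},{"xyz": [0,0,0],"roll": 0,"grip": 0}])

```text
time_s: 3.77
position: [0.5064, 0.1612, 0.0778]
tcp_rot: [[-0.96, -0.28, 0.0], [-0.28, 0.96, 0.0], [-0.0, -0.0, -1.0]]
force: [0.2, 0.3, -0.7]
opening: 0.249
grasp_force: 0.0
```

>>> move_arm(increments=[{"xyz": [0,0,0],"roll": 0,"grip": 0},{"xyz": [0,0,0],"roll": 0,"grip": 0},{"xyz": [0,0,0],"roll": 0,"grip": 0},{"xyz": [0,0,0],"roll": 0,"grip": 0},{"xyz": [0,0,0],"roll": 0,"grip": 0}])

```text
time_s: 4.18
position: [0.5063, 0.1612, 0.0777]
tcp_rot: [[-0.96, -0.28, 0.0], [-0.28, 0.96, 0.0], [-0.0, 0.0, -1.0]]
force: [-0.8, -0.0, 3.1]
opening: 0.227
grasp_force: 30.0
```

>>> move_arm(increments=[{"xyz": [0,0,-1],"roll": 0,"grip": 0},{"xyz": [0,0,-2],"roll": 0,"grip": 0},{"xyz": [0,0,-4],"roll": 0,"grip": 0},{"xyz": [0,0,-6],"roll": 0,"grip": 0},{"xyz": [0,0,-7],"roll": 0,"grip": 0}])

```text
time_s: 4.6
position: [0.5058, 0.161, 0.0975]
tcp_rot: [[-0.96, -0.28, -0.002], [-0.28, 0.96, -0.0], [0.002, 0.0, -1.0]]
force: [0.4, -0.6, -4.0]
opening: 0.228
grasp_force: 30.0
```

>>> move_arm(increments=[{"xyz": [0,0,-7],"roll": 0,"grip": 0},{"xyz": [0,0,-7],"roll": 0,"grip": 0},{"xyz": [0,0,-7],"roll": 0,"grip": 0},{"xyz": [0,0,-7],"roll": 0,"grip": 0},{"xyz": [0,0,-6],"roll": 0,"grip": 0}])

```text
time_s: 5.02
position: [0.5064, 0.1612, 0.1326]
tcp_rot: [[-0.96, -0.28, 0.001], [-0.28, 0.96, 0.0], [-0.001, -0.0, -1.0]]
force: [0.1, -0.3, -4.0]
opening: 0.227
grasp_force: 30.0
```

>>> move_arm(increments=[{"xyz": [0,0,-5],"roll": 0,"grip": 0},{"xyz": [0,0,-4],"roll": 0,"grip": 0},{"xyz": [0,0,-3],"roll": 0,"grip": 0},{"xyz": [0,0,-2],"roll": 0,"grip": 0},{"xyz": [0,0,-2],"roll": 0,"grip": 0}])

```text
time_s: 5.43
position: [0.5062, 0.1611, 0.1476]
tcp_rot: [[-0.96, -0.28, -0.0], [-0.28, 0.96, -0.0], [0.0, 0.0, -1.0]]
force: [-0.4, -1.0, -4.5]
opening: 0.229
grasp_force: 30.0
```

>>> move_arm(increments=[{"xyz": [0.3,-1.5,0],"roll": 0,"grip": 0},{"xyz": [0.6,-2.9,0],"roll": 0,"grip": 0},{"xyz": [0.9,-4.4,0],"roll": 0,"grip": 0},{"xyz": [1.2,-5.9,0],"roll": 0,"grip": 0},{"xyz": [1.4,-7.4,0],"roll": 0,"grip": 0}])

```text
time_s: 5.85
position: [0.5081, 0.1382, 0.1473]
tcp_rot: [[-0.96, -0.281, -0.001], [-0.281, 0.96, -0.0], [0.001, 0.0, -1.0]]
force: [0.4, -0.3, -4.6]
opening: 0.226
grasp_force: 30.0
```

>>> move_arm(increments=[{"xyz": [1.7,-8.8,0],"roll": 0,"grip": 0},{"xyz": [2.0,-10.3,0],"roll": 0,"grip": 0},{"xyz": [2.3,-11.8,0],"roll": 0,"grip": 0},{"xyz": [2.3,-11.8,0],"roll": 0,"grip": 0},{"xyz": [2.3,-11.8,0],"roll": 0,"grip": 0}])

```text
time_s: 6.27
position: [0.5135, 0.0818, 0.1476]
tcp_rot: [[-0.96, -0.28, 0.0], [-0.28, 0.96, -0.0], [0.0, -0.0, -1.0]]
force: [-0.2, -0.6, -5.0]
opening: 0.226
grasp_force: 30.0
```

>>> move_arm(increments=[{"xyz": [2.3,-11.8,0],"roll": 0,"grip": 0},{"xyz": [2.3,-11.8,0],"roll": 0,"grip": 0},{"xyz": [2.3,-11.8,0],"roll": 0,"grip": 0},{"xyz": [2.3,-11.8,0],"roll": 0,"grip": 0},{"xyz": [2.3,-11.8,0],"roll": 0,"grip": 0}])

```text
time_s: 6.68
position: [0.519, 0.0223, 0.1476]
tcp_rot: [[-0.96, -0.28, 0.0], [-0.28, 0.96, -0.0], [-0.0, -0.0, -1.0]]
force: [0.4, -0.5, -4.5]
opening: 0.231
grasp_force: 30.0
```

>>> move_arm(increments=[{"xyz": [2.3,-11.8,0],"roll": 0,"grip": 0},{"xyz": [2.3,-11.8,0],"roll": 0,"grip": 0},{"xyz": [2.3,-11.8,0],"roll": 0,"grip": 0},{"xyz": [2.3,-11.8,0],"roll": 0,"grip": 0},{"xyz": [2.3,-11.8,0],"roll": 0,"grip": 0}])

```text
time_s: 7.1
position: [0.5245, -0.0375, 0.1476]
tcp_rot: [[-0.96, -0.28, -0.0], [-0.28, 0.96, 0.0], [0.0, 0.0, -1.0]]
force: [0.3, -1.2, -5.6]
opening: 0.229
grasp_force: 30.0
```

>>> move_arm(increments=[{"xyz": [2.3,-11.8,0],"roll": 0,"grip": 0},{"xyz": [2.3,-11.8,0],"roll": 0,"grip": 0},{"xyz": [2.3,-11.8,0],"roll": 0,"grip": 0},{"xyz": [2.3,-11.8,0],"roll": 0,"grip": 0},{"xyz": [2.3,-11.8,0],"roll": 0,"grip": 0}])

```text
time_s: 7.52
position: [0.53, -0.0974, 0.1476]
tcp_rot: [[-0.96, -0.28, 0.0], [-0.28, 0.96, 0.0], [-0.0, 0.0, -1.0]]
force: [0.5, 0.6, -4.7]
opening: 0.225
grasp_force: 30.0
```

>>> move_arm(increments=[{"xyz": [2.3,-11.8,0],"roll": 0,"grip": 0},{"xyz": [2.3,-11.8,0],"roll": 0,"grip": 0},{"xyz": [2.3,-11.8,0],"roll": 0,"grip": 0},{"xyz": [2.3,-11.8,0],"roll": 0,"grip": 0},{"xyz": [2.3,-11.8,0],"roll": 0,"grip": 0}])

```text
time_s: 7.93
position: [0.5355, -0.1572, 0.1475]
tcp_rot: [[-0.96, -0.28, -0.0], [-0.28, 0.96, 0.0], [0.0, 0.0, -1.0]]
force: [-0.4, 1.1, -4.7]
opening: 0.228
grasp_force: 30.0
```

>>> move_arm(increments=[{"xyz": [2.3,-11.8,0],"roll": 0,"grip": 0},{"xyz": [2.3,-11.8,0],"roll": 0,"grip": 0},{"xyz": [2.0,-10.3,0],"roll": 0,"grip": 0},{"xyz": [1.7,-8.8,0],"roll": 0,"grip": 0},{"xyz": [1.4,-7.4,0],"roll": 0,"grip": 0}])

```text
time_s: 8.35
position: [0.5403, -0.208, 0.1475]
tcp_rot: [[-0.96, -0.28, 0.0], [-0.28, 0.96, -0.0], [-0.0, -0.0, -1.0]]
force: [-0.7, 0.4, -4.6]
opening: 0.225
grasp_force: 30.0
```

>>> move_arm(increments=[{"xyz": [1.2,-5.9,0],"roll": 0,"grip": 0},{"xyz": [0.9,-4.4,0],"roll": 0,"grip": 0},{"xyz": [0.6,-2.9,0],"roll": 0,"grip": 0},{"xyz": [0.3,-1.5,0],"roll": 0,"grip": 0},{"xyz": [0,0,0],"roll": 0,"grip": 0}])

```text
time_s: 8.77
position: [0.5414, -0.2218, 0.1476]
tcp_rot: [[-0.96, -0.28, 0.0], [-0.28, 0.96, 0.0], [-0.0, 0.0, -1.0]]
force: [-0.2, 0.2, -4.1]
opening: 0.226
grasp_force: 30.0
```

```bash
cat > see.py <<'E'
from h import *
import sys
s=bot.read_state(); print(s["time_s"],np.round(s["position"],4),np.round(s["joint_positions"],1),np.round(s["force"],1),s["opening"],s["grasp_force"])
a=bot.capture("scene")[0]; b=bot.capture("side")[0]
c=lambda i,y,x:cv2.resize(i[y:y+150,x:x+180],(400,333))
print(np.hstack([c(a,90,150),c(b,130,220)]).shape)
cv2.imwrite("pics/%s.png"%sys.argv[1],np.hstack([c(a,90,150),c(b,110,220)])[:,:,::-1])
E
python3 see.py s1
```

```text
8.7667 [ 0.5414 -0.2218  0.1476] [ -33.2   32.6   92.     0.    55.4 -139.5] [-0.2  0.2 -4.1] 0.22618649399687116 29.98787079937756
(333, 800, 3)
```

View pics/s1.png

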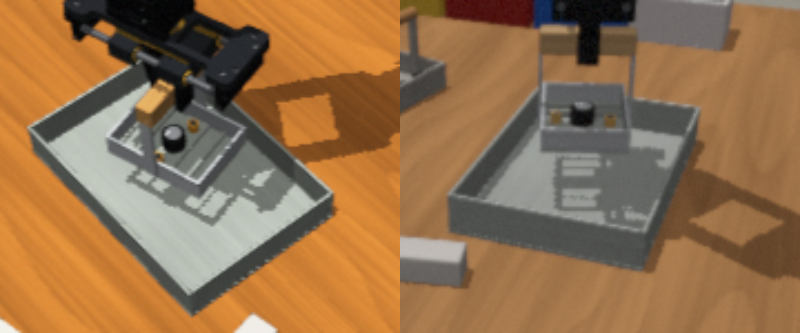

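Both views show the sieve inside the pan's outline, with the bushings (scene 193,125 and 160,155; side 556,118 and 610,120) still on the strip either side of the knob. Starting to shake.

>>> move_arm(increments=[{"xyz": [0,25,0],"roll": 0,"grip": 0},{"xyz": [0,-25,0],"roll": 0,"grip": 0},{"xyz": [0,-25,0],"roll": 0,"grip": 0},{"xyz": [0,25,0],"roll": 0,"grip": 0},{"xyz": [0,25,0],"roll": 0,"grip": 0}])

```text
time_s: 9.28
position: [0.5362, -0.2001, 0.148]
tcp_rot: [[-0.961, -0.277, 0.004], [-0.277, 0.961, -0.002], [-0.003, -0.003, -1.0]]
force: [-0.5, 1.5, -4.0]
opening: 0.229
grasp_force: 29.7
```

>>> move_arm(increments=[{"xyz": [0,-25,0],"roll": 0,"grip": 0},{"xyz": [0,-25,0],"roll": 0,"grip": 0},{"xyz": [0,25,0],"roll": 0,"grip": 0},{"xyz": [0,25,0],"roll": 0,"grip": 0},{"xyz": [0,-25,0],"roll": 0,"grip": 0}])

```text
time_s: 9.7
position: [0.5336, -0.2099, 0.1454]
tcp_rot: [[-0.959, -0.284, -0.016], [-0.284, 0.959, 0.015], [0.011, 0.019, -1.0]]
force: [-4.1, 2.1, -5.5]
opening: 0.225
grasp_force: 29.8
```

>>> move_arm(increments=[{"xyz": [0,-25,0],"roll": 0,"grip": 0},{"xyz": [0,25,0],"roll": 0,"grip": 0},{"xyz": [0,25,0],"roll": 0,"grip": 0},{"xyz": [0,-25,0],"roll": 0,"grip": 0},{"xyz": [0,-25,0],"roll": 0,"grip": 0}])

```text
time_s: 10.12
position: [0.5463, -0.2417, 0.1468]
tcp_rot: [[-0.959, -0.285, -0.005], [-0.285, 0.959, 0.004], [0.003, 0.005, -1.0]]
force: [0.4, -1.3, -4.0]
opening: 0.224
grasp_force: 29.8
```

>>> move_arm(increments=[{"xyz": [0,25,0],"roll": 0,"grip": 0},{"xyz": [0,25,0],"roll": 0,"grip": 0},{"xyz": [0,-25,0],"roll": 0,"grip": 0},{"xyz": [0,-25,0],"roll": 0,"grip": 0},{"xyz": [0,25,0],"roll": 0,"grip": 0}])

```text
time_s: 10.53
position: [0.5475, -0.2315, 0.1491]
tcp_rot: [[-0.961, -0.278, 0.013], [-0.278, 0.96, -0.013], [-0.008, -0.016, -1.0]]
force: [3.2, -1.2, -3.1]
opening: 0.227
grasp_force: 29.8
```

```bash
python3 see.py s2
```

```text
10.5333 [ 0.5475 -0.2315  0.1491] [ -33.6   32.8   91.3   -0.3   54.9 -139.5] [ 3.2 -1.2 -3.1] 0.22700260006747838 29.79839365929365
(333, 800, 3)
```

View pics/s2.png

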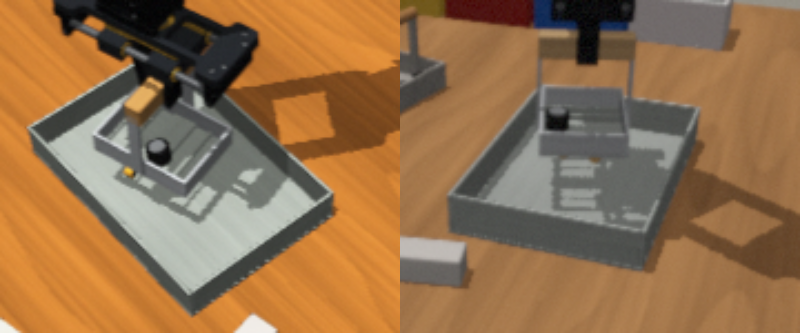

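One bushing is visible in the pan (scene 128,172; side 597,158), the knob is still in the sieve, and the second bushing isn't in view. I'll complete the 16 or so strokes.

>>> move_arm(increments=[{"xyz": [0,25,0],"roll": 0,"grip": 0},{"xyz": [0,-25,0],"roll": 0,"grip": 0},{"xyz": [0,-25,0],"roll": 0,"grip": 0},{"xyz": [0,25,0],"roll": 0,"grip": 0},{"xyz": [0,25,0],"roll": 0,"grip": 0}])

```text
time_s: 11.05
position: [0.536, -0.2002, 0.1479]
tcp_rot: [[-0.961, -0.278, 0.003], [-0.278, 0.961, -0.002], [-0.003, -0.003, -1.0]]
force: [-1.1, 1.2, -4.3]
opening: 0.226
grasp_force: 29.8
```

>>> move_arm(increments=[{"xyz": [0,-25,0],"roll": 0,"grip": 0},{"xyz": [0,-25,0],"roll": 0,"grip": 0},{"xyz": [0,25,0],"roll": 0,"grip": 0},{"xyz": [0,25,0],"roll": 0,"grip": 0},{"xyz": [0,-25,0],"roll": 0,"grip": 0}])

```text
time_s: 11.47
position: [0.5335, -0.21, 0.1453]
tcp_rot: [[-0.959, -0.284, -0.016], [-0.285, 0.959, 0.015], [0.011, 0.019, -1.0]]
force: [-2.7, 3.6, -4.6]
opening: 0.229
grasp_force: 29.9
```

>>> move_arm(increments=[{"xyz": [0,-25,0],"roll": 0,"grip": 0},{"xyz": [0,25,0],"roll": 0,"grip": 0},{"xyz": [0,0,0],"roll": 0,"grip": 0},{"xyz": [0,0,0],"roll": 0,"grip": 0},{"xyz": [0,0,0],"roll": 0,"grip": 0}])

```text
time_s: 11.88
position: [0.5414, -0.2216, 0.1475]
tcp_rot: [[-0.96, -0.281, -0.0], [-0.281, 0.96, -0.0], [0.0, -0.0, -1.0]]
force: [-0.8, -0.0, -4.3]
opening: 0.228
grasp_force: 30.0
```

```bash
python3 see.py s3; python3 - <<'E'
from h import *
for n in ["scene","side"]:
    T=T_wc(n); bot.capture(n)
    for l in ["bushing_1","knob"]:
        for r in bot.spot_in(l,n)[:4]: print(n,l,round(r["conf"],2),np.round(T[:3,:3]@np.array(r["at"])+T[:3,3],3))
E
```

```text
11.8833 [ 0.5414 -0.2216  0.1475] [ -33.2   32.6   92.    -0.    55.4 -139.5] [-0.8 -0.  -4.3] 0.2280317212704744 29.99794868286699
(333, 800, 3)
scene knob 0.43 [ 0.569 -0.205  0.088]
```

View pics/s3.png

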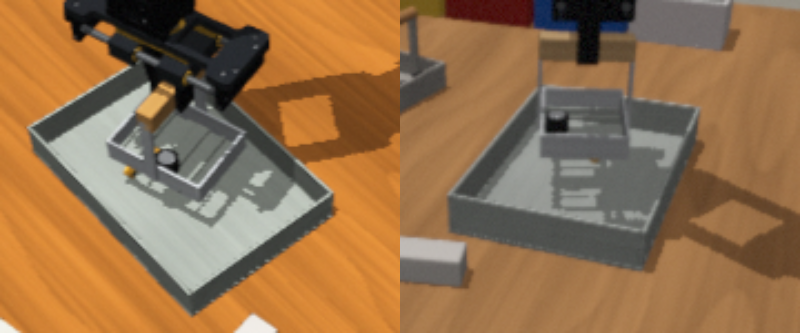

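```bash
python3 - <<'E'
from h import *
a=bot.capture("scene")[0]; b=bot.capture("wrist")[0]
cv2.imwrite("pics/s4.png",np.hstack([cv2.resize(a[135:195,190:270],(400,300),interpolation=cv2.INTER_CUBIC),cv2.resize(b[80:305,150:450],(400,300))])[:,:,::-1])
E
```

```text
(no output)
```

View pics/s4.png

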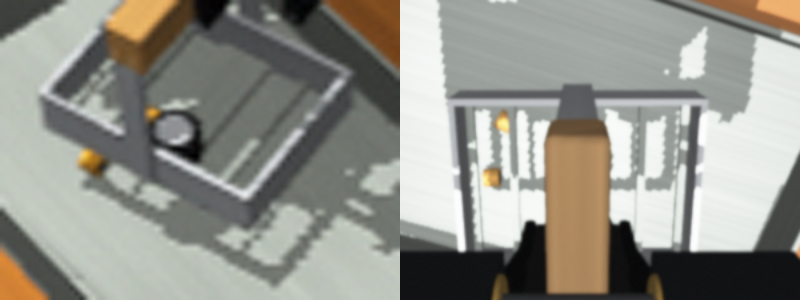

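```bash
python3 - <<'E'
from h import *
s=bot.read_state()
R=np.array(s["tcp_rot"]);p=np.array(s["position"])
for n in ["scene","wrist","side"]:
    T=T_wc(n); im,d=bot.capture(n); P=cloud(n,d,T); K=np.array(bot.camera_model(n)["intrinsics"])
    h=cv2.cvtColor(im,cv2.COLOR_RGB2HSV); m=((h[...,0]>12)&(h[...,0]<28)&(h[...,1]>130)&(h[...,2]>70)).astype(np.uint8)
    k,lab,st,c=cv2.connectedComponentsWithStats(m)
    for i in range(1,k):
        if not 2<=st[i,4]<400: continue
        r=T[:3,:3]@np.array([(c[i][0]-K[0,2])/K[0,0],(c[i][1]-K[1,2])/K[1,1],1]); o=T[:3,3]
        f=lambda z:np.round(o+r*(z-o[2])/r[2],3)
        q=f(.01)
        if abs(q[0]-.54)<.1 and abs(q[1]+.225)<.16:
            print(n,c[i].round(),st[i,4],"depth pt",np.round(np.median(P[lab==i],0),3),"z.01",f(.01)[:2],"z.08",f(.08)[:2],"sieve",np.round((R.T@(f(.08)-p))[:2],3))
E
```

```text
scene [220. 137.] 221 depth pt [ 0.57  -0.209  0.172] z.01 [ 0.492 -0.326] z.08 [ 0.526 -0.275] sieve [ 0.03  -0.047]
scene [220. 158.] 4 depth pt [ 0.538 -0.269  0.017] z.01 [ 0.534 -0.273] z.08 [ 0.565 -0.226] sieve [-0.022 -0.011]
scene [208. 167.] 16 depth pt [ 0.579 -0.267  0.015] z.01 [ 0.577 -0.27 ] z.08 [ 0.605 -0.223] sieve [-0.061 -0.019]
wrist [226. 168.] 31 depth pt [ 0.533 -0.272  0.014] z.01 [ 0.535 -0.272] z.08 [ 0.517 -0.266] sieve [ 0.036 -0.035]
wrist [219. 212.] 99 depth pt [ 0.572 -0.268  0.014] z.01 [ 0.574 -0.269] z.08 [ 0.547 -0.263] sieve [ 0.006 -0.041]
```

The scene and wrist images agree that both bushings lie on the pan floor, at (0.534, -0.272) and (0.576, -0.269), z about 0.015. I'm carrying the sieve back along the same path.

>>> move_arm(increments=[{"xyz": [-0.3,1.5,0],"roll": 0,"grip": 0},{"xyz": [-0.6,2.9,0],"roll": 0,"grip": 0},{"xyz": [-0.9,4.4,0],"roll": 0,"grip": 0},{"xyz": [-1.2,5.9,0],"roll": 0,"grip": 0},{"xyz": [-1.4,7.4,0],"roll": 0,"grip": 0}])

```text
time_s: 12.95
position: [0.5394, -0.1988, 0.1476]
tcp_rot: [[-0.96, -0.28, 0.0], [-0.28, 0.96, -0.0], [-0.0, -0.0, -1.0]]
force: [0.1, -1.1, -4.7]
opening: 0.229
grasp_force: 30.0
```

>>> move_arm(increments=[{"xyz": [-1.7,8.8,0],"roll": 0,"grip": 0},{"xyz": [-2.0,10.3,0],"roll": 0,"grip": 0},{"xyz": [-2.3,11.8,0],"roll": 0,"grip": 0},{"xyz": [-2.3,11.8,0],"roll": 0,"grip": 0},{"xyz": [-2.3,11.8,0],"roll": 0,"grip": 0}])

```text
time_s: 13.37
position: [0.534, -0.1424, 0.1476]
tcp_rot: [[-0.96, -0.281, -0.0], [-0.281, 0.96, 0.0], [0.0, 0.0, -1.0]]
force: [0.1, -0.5, -4.4]
opening: 0.226
grasp_force: 30.0
```

>>> move_arm(increments=[{"xyz": [-2.3,11.8,0],"roll": 0,"grip": 0},{"xyz": [-2.3,11.8,0],"roll": 0,"grip": 0},{"xyz": [-2.3,11.8,0],"roll": 0,"grip": 0},{"xyz": [-2.3,11.8,0],"roll": 0,"grip": 0},{"xyz": [-2.3,11.8,0],"roll": 0,"grip": 0}])

```text
time_s: 13.78
position: [0.5287, -0.0829, 0.1476]
tcp_rot: [[-0.96, -0.281, 0.0], [-0.281, 0.96, -0.0], [-0.0, -0.0, -1.0]]
force: [-0.1, -0.9, -4.8]
opening: 0.227
grasp_force: 30.0
```

>>> move_arm(increments=[{"xyz": [-2.3,11.8,0],"roll": 0,"grip": 0},{"xyz": [-2.3,11.8,0],"roll": 0,"grip": 0},{"xyz": [-2.3,11.8,0],"roll": 0,"grip": 0},{"xyz": [-2.3,11.8,0],"roll": 0,"grip": 0},{"xyz": [-2.3,11.8,0],"roll": 0,"grip": 0}])

```text
time_s: 14.2
position: [0.5232, -0.0232, 0.1476]
tcp_rot: [[-0.96, -0.28, 0.0], [-0.28, 0.96, 0.0], [-0.0, 0.0, -1.0]]
force: [1.2, -0.9, -5.1]
opening: 0.229
grasp_force: 30.0
```

>>> move_arm(increments=[{"xyz": [-2.3,11.8,0],"roll": 0,"grip": 0},{"xyz": [-2.3,11.8,0],"roll": 0,"grip": 0},{"xyz": [-2.3,11.8,0],"roll": 0,"grip": 0},{"xyz": [-2.3,11.8,0],"roll": 0,"grip": 0},{"xyz": [-2.3,11.8,0],"roll": 0,"grip": 0}])

```text
time_s: 14.62
position: [0.5177, 0.0367, 0.1476]
tcp_rot: [[-0.96, -0.28, 0.0], [-0.28, 0.96, -0.0], [-0.0, -0.0, -1.0]]
force: [-0.1, 0.2, -3.6]
opening: 0.228
grasp_force: 30.0
```

>>> move_arm(increments=[{"xyz": [-2.3,11.8,0],"roll": 0,"grip": 0},{"xyz": [-2.3,11.8,0],"roll": 0,"grip": 0},{"xyz": [-2.3,11.8,0],"roll": 0,"grip": 0},{"xyz": [-2.3,11.8,0],"roll": 0,"grip": 0},{"xyz": [-2.3,11.8,0],"roll": 0,"grip": 0}])

```text
time_s: 15.03
position: [0.5122, 0.0966, 0.1476]
tcp_rot: [[-0.96, -0.28, 0.0], [-0.28, 0.96, -0.0], [-0.0, -0.0, -1.0]]
force: [0.0, 0.6, -3.6]
opening: 0.225
grasp_force: 30.0
```

>>> move_arm(increments=[{"xyz": [-2.3,11.8,0],"roll": 0,"grip": 0},{"xyz": [-2.3,11.8,0],"roll": 0,"grip": 0},{"xyz": [-2.0,10.3,0],"roll": 0,"grip": 0},{"xyz": [-1.7,8.8,0],"roll": 0,"grip": 0},{"xyz": [-1.4,7.4,0],"roll": 0,"grip": 0}])

```text
time_s: 15.45
position: [0.5074, 0.1473, 0.1475]
tcp_rot: [[-0.96, -0.281, -0.0], [-0.281, 0.96, 0.0], [0.0, 0.0, -1.0]]
force: [0.1, -1.4, -4.4]
opening: 0.226
grasp_force: 30.0
```

>>> move_arm(increments=[{"xyz": [-1.2,5.9,0],"roll": 0,"grip": 0},{"xyz": [-0.9,4.4,0],"roll": 0,"grip": 0},{"xyz": [-0.6,2.9,0],"roll": 0,"grip": 0},{"xyz": [-0.3,1.5,0],"roll": 0,"grip": 0},{"xyz": [0,0,0],"roll": 0,"grip": 0}])

```text
time_s: 15.87
position: [0.5063, 0.1612, 0.1475]
tcp_rot: [[-0.96, -0.28, -0.0], [-0.28, 0.96, -0.0], [0.0, -0.0, -1.0]]
force: [0.6, -0.2, -4.6]
opening: 0.229
grasp_force: 30.0
```

>>> move_arm(increments=[{"xyz": [0,0,2],"roll": 0,"grip": 0},{"xyz": [0,0,4],"roll": 0,"grip": 0},{"xyz": [0,0,6],"roll": 0,"grip": 0},{"xyz": [0,0,7],"roll": 0,"grip": 0},{"xyz": [0,0,7],"roll": 0,"grip": 0}])

```text
time_s: 16.28
position: [0.5062, 0.1609, 0.1207]
tcp_rot: [[-0.96, -0.28, -0.001], [-0.28, 0.96, -0.0], [0.001, 0.0, -1.0]]
force: [0.3, -0.3, -4.1]
opening: 0.225
grasp_force: 30.0
```

>>> move_arm(increments=[{"xyz": [0,0,7],"roll": 0,"grip": 0},{"xyz": [0,0,7],"roll": 0,"grip": 0},{"xyz": [0,0,6],"roll": 0,"grip": 0},{"xyz": [0,0,5],"roll": 0,"grip": 0},{"xyz": [0,0,4],"roll": 0,"grip": 0}])

```text
time_s: 16.7
position: [0.5062, 0.1611, 0.0918]
tcp_rot: [[-0.96, -0.28, -0.001], [-0.28, 0.96, -0.0], [0.001, 0.0, -1.0]]
force: [-0.5, -1.0, -4.0]
opening: 0.222
grasp_force: 30.0
```

>>> move_arm(increments=[{"xyz": [0,0,4],"roll": 0,"grip": 0},{"xyz": [0,0,3],"roll": 0,"grip": 0},{"xyz": [0,0,2],"roll": 0,"grip": 0},{"xyz": [0,0,2],"roll": 0,"grip": 0},{"xyz": [0,0,2],"roll": 0,"grip": 0}])

```text
time_s: 17.12
position: [0.5067, 0.1613, 0.0843]
tcp_rot: [[-0.96, -0.281, 0.002], [-0.281, 0.96, -0.0], [-0.002, -0.001, -1.0]]
force: [-10.3, -1.2, 43.8]
opening: 0.223
grasp_force: 30.0
```

>>> move_arm(increments=[{"xyz": [0,0,-4],"roll": 0,"grip": 0},{"xyz": [0,0,-1],"roll": 0,"grip": 0},{"xyz": [0,0,0],"roll": 0,"grip": 0}])

```text
time_s: 17.37
position: [0.5067, 0.1612, 0.085]
tcp_rot: [[-0.96, -0.28, 0.001], [-0.28, 0.96, 0.0], [-0.001, -0.0, -1.0]]
force: [-0.6, 0.7, -4.8]
opening: 0.227
grasp_force: 30.0
```

```bash
python3 - <<'E'
from h import *
s=bot.read_state(); print(s["time_s"],s["position"],s["force"],s["moment"])
out=[]
for n in ["scene","side"]:
    T=T_wc(n); im,d=bot.capture(n); P=cloud(n,d,T); g=d>0
    near=g&(abs(P[...,0]-.51)<.1)&(abs(P[...,1]-.165)<.1)
    Q=P[near&(P[...,2]>.018)&(P[...,2]<.04)]; print(n,"rim",np.percentile(Q[:,2],[50,90,97]).round(4),cv2.minAreaRect(Q[:,:2].astype(np.float32)*1000))
    out.append(im)
c=lambda i,y,x:cv2.resize(i[y:y+112,x:x+150],(400,300),interpolation=cv2.INTER_CUBIC)
cv2.imwrite("pics/p1.png",np.hstack([c(out[0],210,290),c(out[1],235,190)])[:,:,::-1])
E
```

```text
17.3667 [0.50674622 0.1612018  0.08496699] [-0.55216729  0.67418231 -4.80731712] [-0.01908428  0.00232433 -0.04414767]
scene rim [0.0258 0.0292 0.0329] ((510.3111267089844, 161.48208618164062), (97.49073028564453, 118.72789001464844), 16.774465560913086)
side rim [0.0248 0.0271 0.0282] ((507.2926025390625, 160.06549072265625), (97.10247802734375, 121.02705383300781), 16.01731300354004)
```

View pics/p1.png

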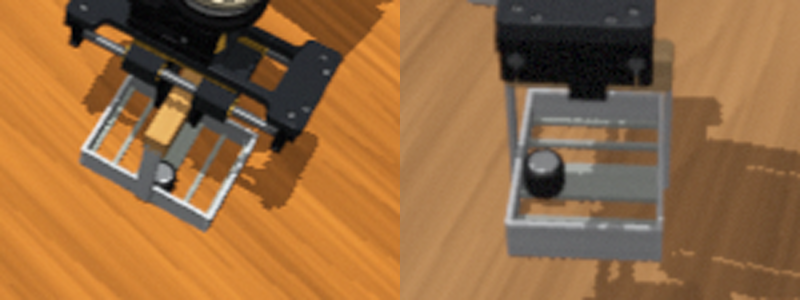

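The sieve sits at bench height within about a millimetre (it slipped about 6 mm in the grip), level and in its old place, with the knob inside (side view 543,172). I'll lower it that last millimetre and release.

>>> move_arm(increments=[{"xyz": [0,0,0.5],"roll": 0,"grip": 0},{"xyz": [0,0,0],"roll": 0,"grip": 0},{"xyz": [0,0,0],"roll": 0,"grip": 0}])

```text
time_s: 17.72
position: [0.5063, 0.1612, 0.0844]
tcp_rot: [[-0.96, -0.281, -0.0], [-0.281, 0.96, -0.0], [0.0, 0.0, -1.0]]
force: [-2.4, 1.2, 4.6]
opening: 0.231
grasp_force: 30.0
```

Contact is light: the reading went from -4.8 N to +4.6 N, so the sieve is resting on the bench. Opening evenly.

>>> move_arm(increments=[{"xyz": [0,0,0],"roll": 0,"grip": 28},{"xyz": [0,0,0],"roll": 0,"grip": 34},{"xyz": [0,0,0],"roll": 0,"grip": 42},{"xyz": [0,0,0],"roll": 0,"grip": 52},{"xyz": [0,0,0],"roll": 0,"grip": 64}])

```text
time_s: 18.13
position: [0.5064, 0.1611, 0.0839]
tcp_rot: [[-0.96, -0.28, -0.0], [-0.28, 0.96, -0.0], [0.0, 0.0, -1.0]]
force: [0.3, 0.1, -0.1]
opening: 0.481
grasp_force: 0.0
```

>>> move_arm(increments=[{"xyz": [0,0,0],"roll": 0,"grip": 80},{"xyz": [0,0,0],"roll": 0,"grip": 90},{"xyz": [0,0,0],"roll": 0,"grip": 90},{"xyz": [0,0,-5],"roll": 0,"grip": 90},{"xyz": [0,0,-12],"roll": 0,"grip": 90}])

```text
time_s: 18.55
position: [0.5051, 0.161, 0.1003]
tcp_rot: [[-0.96, -0.28, -0.003], [-0.28, 0.96, -0.0], [0.003, 0.001, -1.0]]
force: [0.4, 0.6, -0.4]
opening: 0.851
grasp_force: 0.0
```

>>> move_arm(increments=[{"xyz": [0,0,-20],"roll": 0,"grip": 90},{"xyz": [0,0,-25],"roll": 0,"grip": 90},{"xyz": [0,0,-25],"roll": 0,"grip": 90},{"xyz": [0,0,-15],"roll": 0,"grip": 90},{"xyz": [0,0,0],"roll": 0,"grip": 90}])

```text
time_s: 18.97
position: [0.5087, 0.1615, 0.1898]
tcp_rot: [[-0.96, -0.281, 0.008], [-0.281, 0.96, 0.001], [-0.008, -0.001, -1.0]]
force: [0.1, -0.3, -0.4]
opening: 0.896
grasp_force: 0.0
```

>>> move_arm(increments=[{"xyz": [0,0,0],"roll": 0,"grip": 90},{"xyz": [0,0,0],"roll": 0,"grip": 90},{"xyz": [0,0,0],"roll": 0,"grip": 90}])

```text
time_s: 19.22
position: [0.5052, 0.161, 0.1848]
tcp_rot: [[-0.96, -0.28, -0.003], [-0.28, 0.96, -0.0], [0.003, 0.001, -1.0]]
force: [-0.3, 0.4, -0.7]
opening: 0.901
grasp_force: 0.0
```

```bash
python3 - <<'E'
from h import *
s=bot.read_state(); print(s["time_s"],s["position"],s["force"],s["opening"])
out=[]
for n in ["scene","side"]:
    T=T_wc(n); im,d=bot.capture(n); P=cloud(n,d,T); g=d>0
    near=g&(abs(P[...,0]-.51)<.09)&(abs(P[...,1]-.165)<.09)
    for lo,hi in [(.1045,.12),(.02,.032)]:
        Q=P[near&(P[...,2]>lo)&(P[...,2]<hi)]; print(n,np.median(Q[:,2]).round(4),cv2.minAreaRect(Q[:,:2].astype(np.float32)*1000))
    out.append(im)
cv2.imwrite("pics/f.png",np.hstack([cv2.resize(o[100:350,100:433],(400,300)) for o in out])[:,:,::-1])
E
```

```text
19.2167 [0.50524834 0.16100838 0.18480415] [-0.2653063   0.42629101 -0.6847174 ] 0.9006221633351582
scene 0.1107 ((508.70391845703125, 161.0722198486328), (97.49244689941406, 20.4555721282959), 16.399316787719727)
scene 0.0255 ((509.9875793457031, 161.07669067382812), (96.40264129638672, 118.5169677734375), 16.359859466552734)
side 0.11 ((507.6136474609375, 161.4156951904297), (96.66448974609375, 21.344955444335938), 16.37105369567871)
side 0.0253 ((507.2226257324219, 160.14041137695312), (96.62785339355469, 122.07007598876953), 16.698076248168945)
```

View pics/f.png

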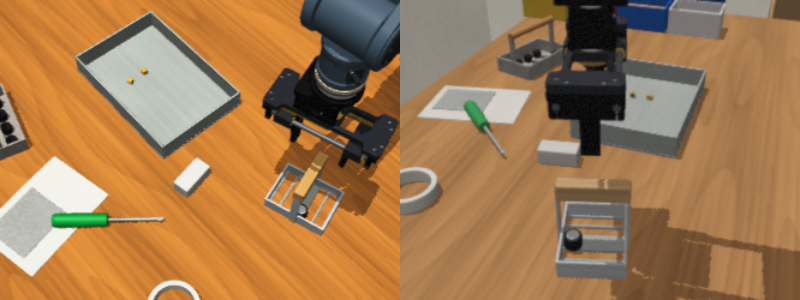

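Both bushings are in the pan (scene 130,80 and 144,71). The sieve stands where it was, with the knob in it, and the gripper is clear.

```bash
python3 -c "
from rig import bot
print(bot.hand_in())"
```

```text
the job is handed in; nothing more can be done
None
```

The job is handed in at about 19 s: both bushings are in the pan, and the sieve is back upright in its original place with the knob in it and released, though it slipped about 6 mm in the grip and met the bench at 44 N on the wrist before I backed off (the wrist limit is 120 N).

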